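# Clamp the jar and open its push-and-turn cap

### The arm

A 6-joint arm with a two-finger parallel gripper is mounted at the origin on a cart in front of the work surface, level with it; the furniture and walls round the work are solid. World frame = base frame: x ahead of the robot, y to its left, z up, the work surface at z = 0. Lengths are in mm, angles in rad, forces in N, time in s.
With the tool pointing down it reaches from about 350 to 925 mm from the base axis. Payload 6.4 kg.
Tool frame: the origin (TCP) lies between the finger pads; the fingertips stand 8 mm ahead of it and the grasp point (between the pads) lies 11 mm behind it; z points along the fingers, y is the line along which they close (so a half turn about z gives the same grasp; the last joint's range is limited). The gripper opens to 94 mm and grips with 3 to 60 N. Pads are 16 mm wide; open, the fingers measure 119 mm over their backs; the gripper's body (75 mm by 177 mm) begins 78 mm behind the grasp point.
Start: joints at [0.929, 0.245, 1.558, -0, 1.339, -0.174], TCP at [293.099, 580.178, 182.355] pointing down, gripper open.
Joint ranges: [-3.13, 3.13], [-1.02, 2.26], [0.13, 2.54], [-0.95, 4.09], [0.21, 2.88], [-2.74, 2.74]. Speed limits (rad/s): [2.57, 2.57, 3.14, 3.14, 3.14, 3.14].

### API

Orientations are given as a rotation vector (axis times angle).
In Python, from rig import env, gripper_open, close_gripper, solver, sensors, eyes, job gives the robot as it stands. Calls block until the motion is done:
- env.reach(position, orientation): joint-space move of the TCP to a pose.
- env.servo_line(position, rate=150, orientation=None, guard=None): straight line of the TCP; orientation=None keeps the orientation; rate is the mean speed in mm/s. With guard (N) it stops when the force on the tool has changed by that much, and returns True; else False.
- env.move_joints(angles): joint-space move.
- gripper_open() and close_gripper(grip_force=None): open the fingers fully, or close them until they stop; grip_force is the grip in N (None keeps the last).
- env.dwell(seconds).
- solver.ik(position, orientation): joint angles nearest the present ones, or None.
- sensors.state(): the state.
- eyes.read_camera(name): name is "side" or "top"; returns a dict with "image" (400x640x3 uint8, red, green, blue), "intrinsics" (3x3 intrinsics, pixels), "rvec" (rotation vector, rad) and "tvec" (3), from world to camera coordinates, as OpenCV has them. Camera axes: x right, y down, z forward; pixel columns grow to the right and rows downward; lengths in mm; the calibration is good to about 2 mm. A picture is of the moment at which its call begins. There is no depth.
A pose or a line that the arm cannot do raises env.Unreachable and nothing moves.
- job.job_done(): hands the job in; it is judged then, once.
The state is a dict: "time": time; "q": joint angles; "dq": joint speeds; "joint_efforts": joint torques, N m; "eef_pos": TCP position; "ee_rot": TCP orientation; "force": force on the tool from outside, world axes, zero at the start; "torque": the same for the moment, N m; "finger_gap": finger opening in mm; "grip_force": force on a finger pad.
Only numpy, scipy, OpenCV 4.12 (cv2) and the standard library are available. Lean on these libraries where they do the work, as an engineer would, in place of code of your own. Each camera call takes 0.05 s, during which the arm holds its last target. There are 200 camera calls.

### The job

Open the jar of disinfectant tablets. Swing the bench clamp's red-knobbed cam lever clockwise just until its sprung pad has pushed the jar into the V-block and holds it firmly (pad pushed in about 6 mm), not on to the lever's end, which would squash the jar; then push the blue child-resistant cap down and, while pushing, turn it anticlockwise until it comes free. Lift it off and lay it flat in the middle of the steel dish, the same way up, leaving the jar clamped and the bottles and vials around undisturbed.

Things in the scene. Friction and masses are not known exactly. Their poses are not given: they have to be found in the camera images.
- holder: Bench bottle clamp, fixed to the worktop: grey base plate 225 x 104 x 10 mm. Origin on the worktop, on the clamp's centre line under the jar. x axis: clamping direction, from cam to V-block (roughly world +y); z up. In its frame the cam pivot is at (-100, 0) mm; guide rods and jaw reach no higher than 57 mm, the V-block 70 mm.
- cam_pivot (a point): Point on the vertical axis of the cam lever, 76 mm above the worktop, level with lever_knob.
- lever_knob (a point): Middle height (76 mm above the worktop) of the upright red knob at the end of the cam lever: a round post 18 mm across, from 49 to 91 mm above the worktop, 62 mm from the pivot, fixed to the flat steel lever (43 to 49 mm above the worktop). It can be gripped from above and led round the pivot.
- cam_lever (a joint): Lever angle q, rad: 0 open, grows clockwise seen from above, end stop 2.62. The knob lies at 255 degrees - q from the pivot (anticlockwise from the holder's x axis), on the side away from the jar. Starts at 0 to 0.34, idle; past 0.35 its eccentric drives the jaw by 11.5 mm x (cos(2.618 - q) + 0.643). Friction 0.35 N m, spring load under 0.3 N m; stays where it is left.
- jaw_pad (a joint): How far the jaw's blue, rubber-faced pad is pushed back into its springs, m: 0 while free, 2500 N/m. From pad to seated jar the gap is 4 mm + the V-block's setting; after that the springs take up the jaw's travel. The jar is held well from 0.003 to 0.0085; above 0.0095 it is squashed. Aim for 0.006.
- v_block: Blue 90-degree V-block, 60 mm high, bolted on the base plate at a setting of 0 to 4 mm along the holder's x axis. Origin at the top of the base plate (10 mm above the worktop) on the axis of a jar seated in the V; axes as the holder's.
- jar: White plastic jar with paper label and orange bands, 72 mm across, shoulder at 95 mm, neck rim (foil sealed) at 125 mm; about 0.36 kg. Origin at the centre of its underside, z up. Stands loose on the base plate, 1 to 4 mm out of the V at the start; unclamped it would turn with the cap.
- cap: Inner part of the blue two-piece cap (whole cap 58.6 mm across, 39 mm high, 75 g), z up. Origin on its axis at the lower edge of the closed cap, 104 mm above the jar's underside. Three tabs sit under lugs of the neck; turned 0.45 rad or more (best 0.5 to 1.2, stop at 1.5) anticlockwise on the jar it is free, rises 1 mm and lifts straight off. Friction 0.1 to 0.3 N m.
- cap_top (a point): Centre of the top of the blue outer shell, which is what one grips: a ribbed cylinder 58.6 mm across, its side reaching 37 mm below this point.
- cap_press (a joint): Travel of the outer shell down on the inner cap, m: 0 at rest, stop 0.0055. Spring 4 N at first, 11 N at the stop; the inner cap yields 1.7 mm more. Unpressed the shell spins freely. From 0.0035 its lugs catch the inner cap's and carry it along after 0 to 0.5 rad of idle turning; where lug meets lug it stops at 0.0025 until turned up to 0.3 rad.
- dish: Round stainless dish, 120 mm across the rim, 10 mm high, flat floor 3 mm thick and 100 mm across, 0.3 kg. Origin at the centre of its underside.
- container_teal: Bystander: white container with teal cap, 42 mm across, 88 mm high, by the dish. Origin at the underside.
- control_red_a: Bystander: slim container with red cap, 26 mm across, 83 mm high, by the dish. Origin at the underside.
- control_red_b: Bystander: slim container with red cap, 25 mm across, 80 mm high, behind the clamp. Origin at the underside.
- vial_0: Bystander: glass vial with brown stopper, 21 mm across, 72 mm high, right of the dish. Origin at the underside.
- vial_1: Bystander: glass vial with brown stopper, like vial_0.

How it is judged:
By the outcome, as a careful person would: the job done as asked, in the order asked, and still so for the second after the job is handed in, with the robot touching nothing.
It also fails if it takes over 62 s, if anything falls off the work surface, if the arm or the gripper's body presses on something with over 40 N, if the wrist force passes 120 N, or if a joint passes its speed limit or range.

## Working session

There is one attempt and no reset: what is moved stays moved. The work goes in short steps, each a Python script; the robot and the scene stay as the last script left them, time stands still between calls to the robot, and variables do not carry over. Pictures are saved under pics/ and viewed, at most 10 in all, crops included, and the job is handed in when it is done.

```bash
ls; mkdir -p pics
python3 - <<'E'
from rig import env, sensors, eyes
import cv2, numpy as np
s=sensors.state(); print(s)
for n in("side","top"):
    c=eyes.read_camera(n); cv2.imwrite(f"pics/{n}0.png",c["image"][:,:,::-1])
    R=cv2.Rodrigues(np.array(c["rvec"],float))[0]; print(n,c["intrinsics"],R,-R.T@np.array(c["tvec"],float).ravel())
E
```

```text
pics
{'time': 0.0, 'q': array([ 9.28953086e-01,  2.45797875e-01,  1.55899321e+00, -3.12299558e-05,
        1.33869816e+00, -1.74083203e-01]), 'dq': array([-0.00155488,  0.00068969,  0.0013995 ,  0.00126147,  0.00128265,
       -0.00142116]), 'joint_efforts': array([ 7.53913282e-04, -4.15836203e+01, -3.14605558e+01,  6.85274578e-02,
        3.32148490e-02, -1.47696637e-04]), 'eef_pos': array([292.68157595, 579.66023288, 181.26695334]), 'ee_rot': array([-7.27896322e-01, -3.05535788e+00,  2.75295280e-03]), 'force': array([-0.0144967 ,  0.67422834, -0.64193109]), 'torque': array([-0.00231335,  0.01867168, -0.0284118 ]), 'grip_force': 0.0, 'finger_gap': 94.17084329213031}
side [[391.46872755   0.         321.87762091]
 [  0.         391.46872755 199.34146311]
 [  0.           0.           1.        ]] [[ 0.99822027  0.05381147  0.02570246]
 [ 0.04685849 -0.44118356 -0.89619269]
 [-0.03688594  0.89580209 -0.4429199 ]] [  587.18470967 -1074.57449291   504.39297687]
top [[416.20390176   0.         319.58230135]
 [  0.         416.20390176 200.273375  ]
 [  0.           0.           1.        ]] [[ 0.09365816 -0.99559793  0.00359275]
 [-0.97214782 -0.09222966 -0.21545838]
 [ 0.21484127  0.01668675 -0.97650642]] [ 357.51308363 -316.31003483 1047.49335681]
```

View pics/side0.png

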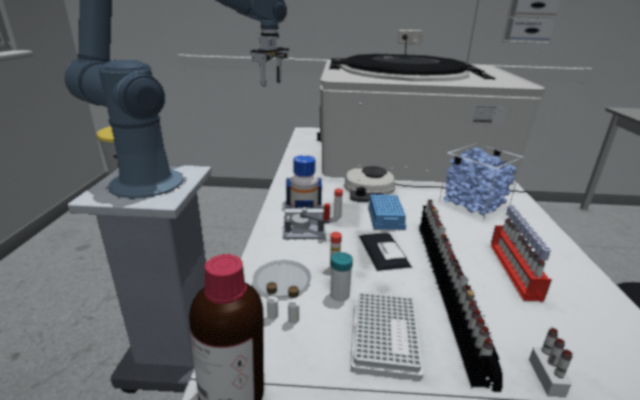

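View pics/top0.png

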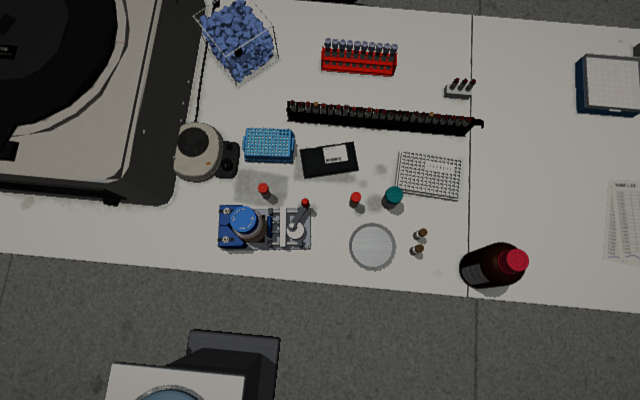

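```bash
cat > h.py <<'E'
import cv2, numpy as np
def cam(c):
    R=cv2.Rodrigues(np.array(c["rvec"],float))[0]; t=np.array(c["tvec"],float).ravel()
    return np.array(c["intrinsics"]),R,-R.T@t
def plane(c,uv,z):
    K,R,o=cam(c); d=R.T@np.linalg.solve(K,np.array([uv[0],uv[1],1.])); return o+d*(z-o[2])/d[2]
def px(c,P):
    return cv2.projectPoints(np.array([P],float),np.array(c["rvec"],float),np.array(c["tvec"],float),np.array(c["intrinsics"]),None)[0].ravel()
def blobs(img,lo,hi,box,amin=12):
    h=cv2.cvtColor(img,cv2.COLOR_RGB2HSV); m=cv2.inRange(h,np.array(lo),np.array(hi))
    if lo[0]==0: m|=cv2.inRange(h,np.array([172,lo[1],lo[2]]),np.array([180,255,255]))
    k=np.zeros_like(m); x0,y0,x1,y1=box; k[y0:y1,x0:x1]=m[y0:y1,x0:x1]
    n,l,st,ce=cv2.connectedComponentsWithStats(k)
    return [(st[i],ce[i].round(2),(l==i)) for i in range(1,n) if st[i][4]>=amin]
E
python3 - <<'E'
from rig import eyes
from h import *
T=eyes.read_camera("top");S=eyes.read_camera("side")
for n,c,b in(("top",T,(200,170,450,280)),("side",S,(230,140,380,330))):
    for nm,lo,hi in(("red",(0,120,60),(8,255,255)),("blue",(100,120,50),(125,255,255)),("teal",(80,80,30),(99,255,255))):
        for st,ce,_ in blobs(c["image"],lo,hi,b): print(n,nm,st,ce)
cv2.imwrite("pics/topc.png",cv2.resize(T["image"][185:275,210:320,::-1],None,fx=7,fy=6.5,interpolation=cv2.INTER_CUBIC))
cv2.imwrite("pics/topd.png",cv2.resize(T["image"][175:275,330:440,::-1],None,fx=6,fy=6,interpolation=cv2.INTER_CUBIC))
cv2.imwrite("pics/sidec.png",cv2.resize(S["image"][145:305,245:365,::-1],None,fx=4,fy=3.7,interpolation=cv2.INTER_CUBIC))
E
```

```text
top red [258 183  10  10  84] [262.42 187.52]
top red [351 192  10  10  85] [355.54 196.54]
top red [302 198   6   6  28] [304.43 200.96]
top blue [218 205  39  41 989] [235.21 223.23]
top blue [268 216   3  11  31] [269.03 220.68]
top teal [385 186  18  17 232] [393.84 194.28]
side red [336 189   6   7  36] [338.42 192.33]
side red [324 204   5  17  71] [326.23 212.18]
side red [331 233  10  10  82] [335.51 237.34]
side red [230 255  18  48 593] [236.22 279.58]
side blue [294 156  21  20 351] [304.03 165.53]
side blue [287 180   3   8  22] [287.91 183.5 ]
side blue [318 181   3   7  15] [319.4  183.93]
side blue [370 194  10  34 269] [375.33 209.5 ]
side blue [296 201  17   6  88] [303.76 203.14]
side teal [331 252  21  19 337] [340.93 261.26]
```

View pics/topc.png

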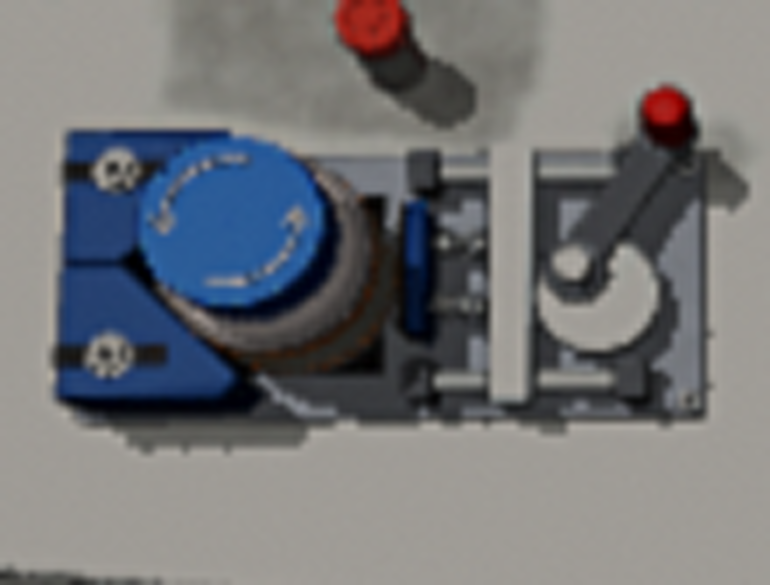

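View pics/sidec.png

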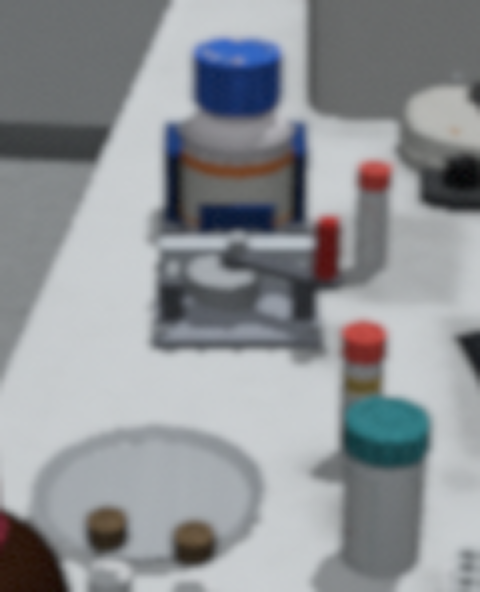

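The top crop shows the cap disc centre at about (243.3, 219.2) px, the knob top at (305.3, 201.6), the pivot bolt at (292, 225.8), and the blue pad strip at (269, 221). The side crop shows the jar in its V-block, the upright red knob, and the dish with its rim clear of the vials.

Run:
```python
from rig import eyes
from h import *
T=eyes.read_camera("top");S=eyes.read_camera("side")
def tri(a,b):
    A=[];r=[]
    for c,uv in((T,a),(S,b)):
        K,R,o=cam(c); d=R.T@np.linalg.solve(K,np.array([*uv,1.])); d/=np.linalg.norm(d); M=np.eye(3)-np.outer(d,d); A.append(M); r.append(M@o)
    return np.linalg.solve(sum(A),sum(r))
# cap disc top: bright blue in top view
for st,ce,m in blobs(T["image"],(100,120,130),(125,255,255),(226,200,262,236)): 
    (x,y),r=cv2.minEnclosingCircle(cv2.findContours(m.astype(np.uint8),cv2.RETR_EXTERNAL,cv2.CHAIN_APPROX_NONE)[0][0]); print("captop",st,ce,(x,y),r,plane(T,ce,153)[:2],plane(T,(x,y),153)[:2])
cp=plane(T,(243.3,219.15),153);print("cap",cp)
k=plane(T,(305.3,201.6),91);print("knob top view",k, "side mid",px(S,[k[0],k[1],76]),"vs 326.2,212.2 bbox 324..329,204..221", px(S,[k[0],k[1],91]))
print("cap side proj top/bottom",px(S,[*cp[:2],153]),px(S,[*cp[:2],116]),"bbox 294..315,156..176")
print("knob tri",tri(px(T,[*k[:2],76]),(326.7,212.5)))
for z in(50,56,62): print("pivot",z,plane(T,(292.,225.8),z)[:2])
A=plane(T,(311.1,208.1),10);B=plane(T,(310.4,248.8),10);print("plate right corners",A,B,np.linalg.norm(A-B))
# dish
g=T["image"][205:290,335:410]; 
h=cv2.cvtColor(g,cv2.COLOR_RGB2GRAY); e=cv2.HoughCircles(cv2.GaussianBlur(h,(3,3),0),cv2.HOUGH_GRADIENT_ALT,1,20,param1=120,param2=.6,minRadius=15,maxRadius=32);print(e)
if e is not None:
    for c in e[0]: print("dish",plane(T,(c[0]+335,c[1]+205),10),c[2], px(S,[*plane(T,(c[0]+335,c[1]+205),10)[:2],10]))
for n,uv,z in(("tealtop",(393.8,194.3),88),("reda",(355.5,196.5),80),("redb",(262.4,187.5),78),("v0",(421,233),72),("v1",(416.5,249),72)): print(n,plane(T,uv,z)[:2])
```

```text
captop [230 206  26  26 449] [242.36 218.69] (242.07322692871094, 218.51673889160156) 13.16959285736084 [ 497.52644504 -137.4230251 ] [ 497.84722145 -136.75046936]
cap [ 496.71172354 -139.59505309  153.        ]
knob top view [ 561.59875642 -266.8298847    91.        ] side mid [324.83836463 210.62826839] vs 326.2,212.2 bbox 324..329,204..221 [325.02632397 204.9128076 ]
cap side proj top/bottom [302.6167278  159.34297112] [302.56081519 172.80528763] bbox 294..315,156..176
knob tri [ 564.45156378 -266.30071415   70.52341995]
pivot 50 [ 507.65782331 -238.71442166]
pivot 56 [ 506.75469104 -239.1811653 ]
pivot 62 [ 505.85155877 -239.64790894]
plate right corners [ 563.45145605 -279.02364232   10.        ] [ 460.49422311 -287.41506469   10.        ] 103.29863399112683
[[[37.       41.       22.209238]]]
dish [ 481.87097197 -439.63347635   10.        ] 22.209238 [280.50447261 277.47819242]
tealtop [ 599.65638183 -473.65734276]
reda [ 587.64506021 -384.23170087]
redb [ 589.10843689 -160.15146229]
v0 [ 515.96097723 -545.46374125]
v1 [ 477.23312918 -536.52285548]
```

View pics/topd.png

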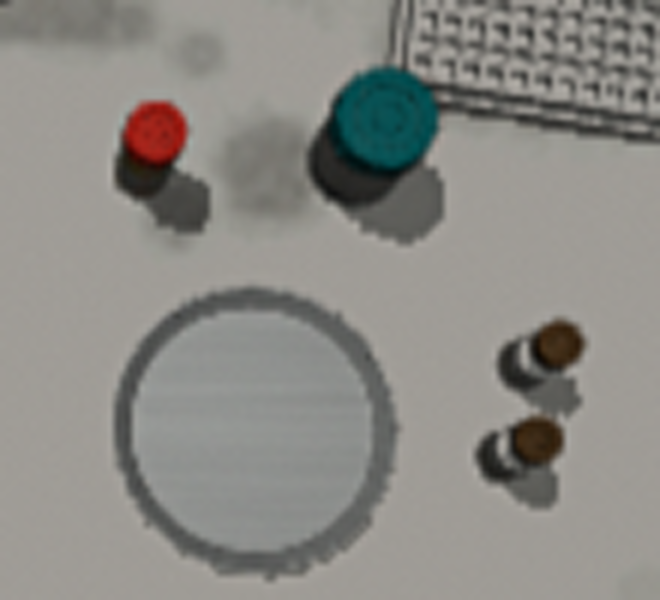

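Dish centre is at about (372, 246) px, which is (481, -440) mm. Pivot is at about (507.5, -238) and knob at about (563, -266), 62 mm apart as specified, so q is about 0.30. I'll retract past the centrifuge first, then go to the knob.

```bash
cat >> h.py <<'E'
from scipy.spatial.transform import Rotation as Ro
PIV=np.array([507.5,-238.]); XH=np.deg2rad(95.3)
def down(a):  # closing line at world angle a (deg), tool down
    c,s=np.cos(np.deg2rad(a)),np.sin(np.deg2rad(a))
    return Ro.from_matrix(np.array([[-s,c,0],[c,s,0],[0,0,-1.]])).as_rotvec()
def knob(q):
    t=XH+np.deg2rad(255)-q; return PIV+62*np.array([np.cos(t),np.sin(t)])
def travel(q): return 11.5*(np.cos(2.618-q)+.643) if q>.35 else 0.
E
python3 - <<'E'
from rig import env,sensors,solver,gripper_open,close_gripper,eyes
from h import *
s=sensors.state(); R=Ro.from_rotvec(s["ee_rot"]).as_matrix(); print("closing angle",np.degrees(np.arctan2(R[1,1],R[0,1])))
az=np.arctan2(580,293)
for a in(30,210): print(a,[None if (j:=solver.ik([*knob(.3),260],down(a))) is None else j.round(2)])
env.reach([380*np.cos(az),380*np.sin(az),300],s["ee_rot"])
q=sensors.state()["q"].copy(); q[0]=-0.45; env.move_joints(q)
j=[solver.ik([*knob(.3),130],down(a)) for a in(30,210)]; j=[x for x in j if x is not None]; b=min(j,key=lambda x:abs(x[5])); print(b.round(2))
a=30 if b is j[0] else 210; print(a,sensors.state()["time"])
env.reach([*knob(.3),130],down(a)); print(sensors.state()["eef_pos"],sensors.state()["time"])
h=env.servo_line([*knob(.3),70],rate=80,guard=8); s=sensors.state(); print(h,s["eef_pos"],s["force"],s["time"])
close_gripper(25); s=sensors.state(); print(s["finger_gap"],s["grip_force"],s["eef_pos"],s["force"],s["time"])
E
```

```text
closing angle 63.197099234713335
30 [array([-0.62,  0.13,  1.55, -0.  ,  1.46, -1.15])]
210 [array([-0.62,  0.13,  1.55,  0.  ,  1.46,  1.99])]
[-0.62  0.23  1.67 -0.    1.24 -1.15]
30 3.0667
[ 563.32370236 -265.49131953  131.1297093 ] 4.3083
False [ 563.17036053 -266.33857171   70.4644146 ] [0.86684692 0.91753603 0.5153845 ] 5.2083
0.6090460652397008 0.0 [ 562.7866267  -266.03902728   69.99089276] [-0.6067509   0.30163424  0.05224598] 6.625
```

Run:
```python
from rig import eyes
from h import *
T=eyes.read_camera("top");S=eyes.read_camera("side")
a=cv2.resize(T["image"][170:270,240:340,::-1],(400,400),interpolation=cv2.INTER_CUBIC)
b=cv2.resize(S["image"][150:250,270:370,::-1],(400,400),interpolation=cv2.INTER_CUBIC)
cv2.imwrite("pics/k1.png",np.hstack([a,b]))
for c,b in((T,(290,185,330,240)),(S,(310,190,332,228))):
    for st,ce,_ in blobs(c["image"],(0,120,60),(8,255,255),b,4): print(st,ce)
```

```text
[324 206   5  15  65] [326.23 213.11]
```

View pics/k1.png

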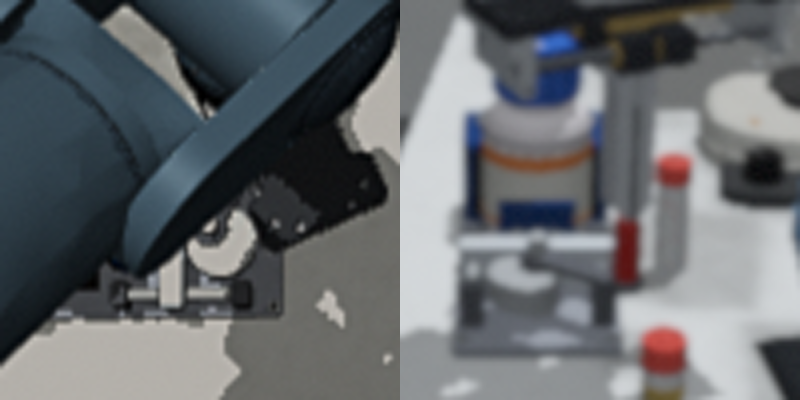

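The fingers closed on nothing (gap 0.6 mm). In the side half their tips end at about px (327, 206), just above the knob top, and the knob hasn't moved. The tips look higher than expected, so I'll measure them against the calibration.

Run:
```python
from rig import eyes,sensors,env
from h import *
s0=cv2.imread("pics/side0.png").astype(int)
def look(n):
    S=eyes.read_camera("side"); p=sensors.state()["eef_pos"]
    d=np.abs(S["image"][:,:,::-1].astype(int)-s0).sum(2)>60
    print(n,p.round(1),"expected tip px",px(S,[p[0],p[1],p[2]-8]).round(1),"TCP",px(S,p).round(1))
    for r in range(180,226,2): print(r,"".join(".#"[v] for v in d[r,300:360]))
    return S
look("closed low")
p=sensors.state()["eef_pos"]; env.servo_line([p[0],p[1],130],rate=100); S=look("closed high")
cv2.imwrite("pics/f.png",cv2.resize(S["image"][130:230,260:400,::-1],None,fx=5,fy=5,interpolation=cv2.INTER_CUBIC))
```

```text
closed low [ 562.8 -266.1   70. ] expected tip px [325.2 215.8] TCP [325.3 212.8]Traceback (most recent call last):
  File "<stdin>", line 10, in <module>
  File "<stdin>", line 8, in look
  File "<stdin>", line 8, in <genexpr>
TypeError: string indices must be integers, not 'numpy.bool'
```

Run:
```python
from rig import eyes,sensors,env
from h import *
s0=cv2.imread("pics/side0.png").astype(int)
def look(n):
    S=eyes.read_camera("side"); p=sensors.state()["eef_pos"]
    d=np.abs(S["image"][:,:,::-1].astype(int)-s0).sum(2)>60
    print(n,p.round(1),"expected tip px",px(S,[p[0],p[1],p[2]-8]).round(1),"TCP",px(S,p).round(1))
    for r in range(180,226,2): print(r,"".join(".#"[int(v)] for v in d[r,300:360]))
    return S
look("closed low")
p=sensors.state()["eef_pos"]; env.servo_line([p[0],p[1],130],rate=100); S=look("closed high")
cv2.imwrite("pics/f.png",cv2.resize(S["image"][130:230,260:400,::-1],None,fx=5,fy=5,interpolation=cv2.INTER_CUBIC))
```

```text
closed low [ 562.8 -266.    70. ] expected tip px [325.2 215.8] TCP [325.3 212.8]
180 .....................#############..........................
182 .....................#############..........................
184 .....................#############..........................
186 ......................############..........................
188 ....................#.############..........................
190 ...................##.#############.........................
192 .....................##############.........................
194 .....................##############.........................
196 ...................#.#############..........................
198 ...................#.#############..........................
200 .....................#############..........................
202 ......................##########............................
204 ..........................###...............................
206 ............................................................
208 ............................................................
210 .......................................
[... 1354 characters left out ...]
..................................................
206 ............................................................
208 ............................................................
210 ............................................................
212 ............................................................
214 ............................................................
216 ............................................................
218 ............................................................
220 ............................................................
222 ............................................................
224 ............................................................
```

View pics/f.png

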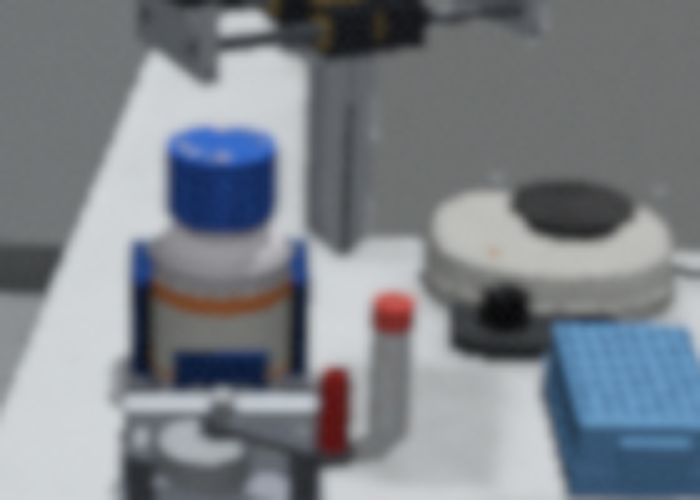

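The lifted, closed fingertips end at about row 180 (crop (345, 250)), where the calibration predicts row 193. Both heights show the same offset of about 12 rows, so the tips are about 30 mm higher than stated. I'll check this against the start picture.

Run:
```python
from rig import eyes,sensors,env
from h import *
S=eyes.read_camera("side")
im=cv2.imread("pics/side0.png")
d=np.array([np.cos(np.deg2rad(63.2)),np.sin(np.deg2rad(63.2)),0])
for s in(-53,53): print("exp start tips",px(S,np.array([292.7,579.7,173.3])+s*d).round(1))
g=cv2.cvtColor(im,cv2.COLOR_BGR2GRAY)
for r in range(66,96,2): print(r," ".join("%3d"%v for v in g[r,256:290:2]))
n=eyes.read_camera("side")["image"]; g=cv2.cvtColor(n,cv2.COLOR_RGB2GRAY)
p=sensors.state()["eef_pos"]
for z in(0,10,20,30,40): print(z,px(S,[p[0],p[1],p[2]-8+z]).round(1))
print("body bottom/flange exp at grasp+78:",px(S,[p[0],p[1],p[2]+89]).round(1))
```

```text
exp start tips [263.1  94.7]
exp start tips [278.3  90.7]
66 106 101  89  90  89 103 106 105 106 105  82  61  81 102 106 106 105
68 106 105  98  91  89 103 106 106 106 104  76  42  86 106 105 106 106
70 106 105  98  91  90 103 107 107 106 104  76  38  80 104 106 107 106
72 107 108  99  93  92 105 108 109 106 107  76  37  80 104 107 107 107
74 108 108 100  93  92 105 108 108 107 107  78  40  80 105 108 108 108
76 109 108 101  93  90 105 107 107 109 107  76  38  80 105 108 109 108
78 109 109 103  94  93 104 107 108 108 107  78  38  80 105 109 108 108
80 108 109  99  93  88  95 107 108 108 107  77  36  76 104 108 109 109
82 109 108  93  89  84  91 108 107 109 107  91  60  87 108 109 109 109
84 109 108  95  86  81  93 108 109 108 109 108 101 104 108 110 108 108
86 108 108 108  93  86  99 108 109 109 110 108 109 110 109 109 109 108
88 109 109 109 108 108 109 110 109 108 109 109 108 110 109 109 109 109
90 108 109 109 109 109 109 109 109 109 109 109 109 109 109 109 109 108
92 109 108 109 108 110 109 109 108 109 108 109 109 109 110 110 109 110
94 108 108 108 109 110 109 109 108 108 109 109 108 110 110 110 110 110
0 [325.7 193.1]
10 [325.8 189.1]
20 [326.  185.1]
30 [326.1 181. ]
40 [326.2 176.9]
body bottom/flange exp at grasp+78: [327.  152.8]
```

Run:
```python
from rig import eyes,sensors,env
from h import *
env.servo_line([622,-262,60],rate=150)
h=env.servo_line([622,-262,5],rate=60,guard=5); print(h)
if not h: h=env.servo_line([622,-262,-35],rate=20,guard=5)
s=sensors.state(); print(h,s["eef_pos"],s["force"],s["time"])
S=eyes.read_camera("side"); p=s["eef_pos"]
s0=cv2.imread("pics/side0.png").astype(int)
d=np.abs(S["image"][:,:,::-1].astype(int)-s0).sum(2)>60
print(px(S,[p[0],p[1],0]))
for r in range(200,236,2): print(r,"".join(".#"[int(v)] for v in d[r,320:380]))
env.servo_line([622,-262,120],rate=150)
```

```text
False
True [ 621.93126598 -261.93247873  -22.84282557] [-0.656856    0.07021368  4.43714165] 10.8583
[348.84520382 238.54112887]
200 ################....#################.......................
202 ############.........############################...........
204 #############...#################################...........
206 ..#.#######################################.................
208 ....######.###...........##############.....................
210 .....#####...............#############......................
212 .....####................#############......................
214 ......###................#############......................
216 ........................##############......................
218 ###.....................##############......................
220 ........................##############......................
222 ........................#############.......................
224 ........................#############.......................
226 ........................#############.......................
228 ........................#############.......................
230 ........................#############......##...............
232 .......................##############.##########............
234 .......................##########################...........
```

The table touch confirms it: contact came at a TCP reading of -22.8, so the true tip height is the reading + 30.8 mm (the tool is shorter than the controller thinks). I'll apply that correction and grip the knob.

```bash
cat >> h.py <<'E'
DZ=-30.8   # commanded TCP z = true TCP z + DZ
E
python3 - <<'E'
from rig import env,sensors,solver,gripper_open,close_gripper,eyes
from h import *
gripper_open()
k=np.array([563.5,-266.])
env.servo_line([*k,90],rate=150)
h=env.servo_line([*k,69+DZ],rate=70,guard=8); s=sensors.state(); print(h,s["eef_pos"],s["force"],s["time"])
if not h:
    close_gripper(20); s=sensors.state(); print(s["finger_gap"],s["grip_force"],s["eef_pos"],s["force"],s["torque"],s["time"])
E
```

```text
False [ 563.86128497 -266.25254193   38.62890919] [-0.24256504  0.13265785 -0.39828518] 14.95
17.417833326482718 20.00014901161194 [ 565.06224602 -265.68182267   38.30742416] [ 5.48643884  1.98666313 -3.05303715] [ 0.18998394 -0.92266742 -0.04618589] 16.1083
```

```bash
sed -i 's/^PIV=np.array.*;/PIV=np.array([509.,-237.5]);/' h.py
python3 - <<'E'
from rig import env,sensors,gripper_open,eyes
from h import *
def qk(p): return (XH+np.deg2rad(255)-np.arctan2(p[1]-PIV[1],p[0]-PIV[0])+np.pi)%(2*np.pi)-np.pi
s=sensors.state(); print("q now",qk(s["eef_pos"]),np.hypot(*(s["eef_pos"][:2]-PIV)))
for q in np.arange(.45,1.36,.15):
    env.servo_line([*knob(q),69+DZ],rate=60); s=sensors.state(); p=s["eef_pos"]; t=XH+np.deg2rad(255)-q
    tg=np.array([np.sin(t),-np.cos(t)]); rd=-np.array([tg[1],-tg[0]])
    print(round(q,2),round(qk(p),3),round(float(np.hypot(*(p[:2]-PIV))),1),"drag",round(-float(s["force"][:2]@tg),2),"rad",round(float(s["force"][:2]@np.array([np.cos(t),np.sin(t)])),2),s["force"][2].round(1),s["finger_gap"].round(1),s["time"])
E
```

```text
q now 0.2964988203798633 62.74703624952865Traceback (most recent call last):
  File "<stdin>", line 8, in <module>
AttributeError: 'float' object has no attribute 'round'
```

Run:
```python
from rig import env,sensors,gripper_open,eyes
from h import *
def qk(p): return (XH+np.deg2rad(255)-np.arctan2(p[1]-PIV[1],p[0]-PIV[0])+np.pi)%(2*np.pi)-np.pi
for q in np.arange(.6,1.36,.15):
    env.servo_line([*knob(q),69+DZ],rate=60); s=sensors.state(); p=s["eef_pos"]; t=XH+np.deg2rad(255)-q
    tg=np.array([np.sin(t),-np.cos(t)])
    print("q %.2f %.3f r %.1f drag %.2f rad %.2f fz %.1f gap %.1f t %.2f"%(q,qk(p),np.hypot(*(p[:2]-PIV)),-s["force"][:2]@tg,s["force"][:2]@np.array([np.cos(t),np.sin(t)]),s["force"][2],s["finger_gap"],s["time"]))
gripper_open()
p=sensors.state()["eef_pos"]
env.servo_line([p[0],p[1],125],rate=200)
T=eyes.read_camera("top"); cv2.imwrite("pics/t2.png",T["image"][:,:,::-1])
print(sensors.state()["time"])
for st,ce,_ in blobs(T["image"],(100,120,50),(125,255,255),(215,195,285,250),6): print("blue",st,ce)
for st,ce,_ in blobs(T["image"],(0,120,60),(8,255,255),(290,180,345,260),4): print("red",st,ce)
cv2.imwrite("pics/t2c.png",cv2.resize(T["image"][185:275,210:340,::-1],None,fx=6,fy=6,interpolation=cv2.INTER_CUBIC))
```

```text
q 0.60 0.569 r 64.6 drag 8.13 rad 9.65 fz -7.8 gap 17.6 t 16.71
q 0.75 0.717 r 65.8 drag 9.53 rad 12.10 fz -10.5 gap 17.5 t 17.02
q 0.90 0.864 r 65.8 drag 8.64 rad 10.08 fz -9.2 gap 17.6 t 17.32
q 1.05 1.008 r 65.6 drag 9.86 rad 9.81 fz -7.6 gap 17.5 t 17.63
q 1.20 1.150 r 65.1 drag 10.18 rad 6.41 fz -5.6 gap 17.3 t 17.94
q 1.35 1.289 r 64.4 drag 11.95 rad 4.61 fz -6.3 gap 17.5 t 18.25
20.1167
blue [220 205  10   5  34] [223.68 206.53]
blue [220 213   9   8  44] [222.8  216.07]
```

View pics/t2c.png

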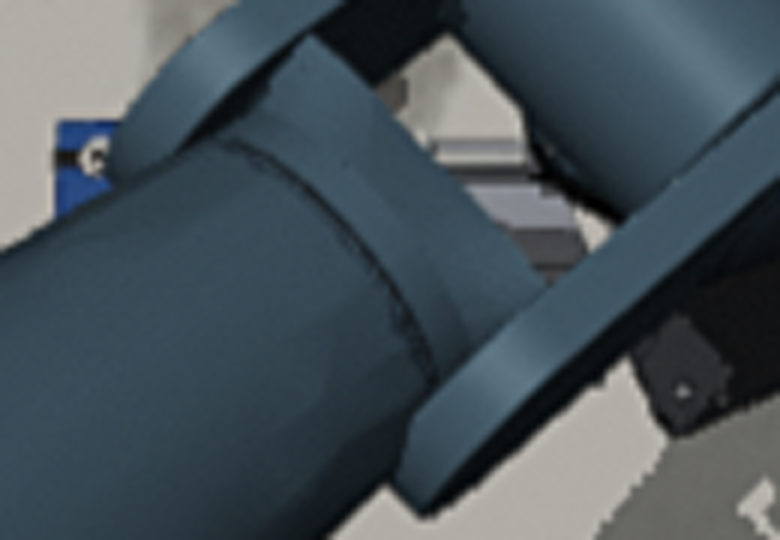

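The arm still hides the clamp: only the block's left edge near (222, 212) px is visible. I'll swing the base aside and measure numerically.

Run:
```python
from rig import env,sensors,eyes
from h import *
q=sensors.state()["q"].copy(); q[0]-=0.75; env.move_joints(q)
T=eyes.read_camera("top"); S=eyes.read_camera("side"); print(sensors.state()["time"],sensors.state()["eef_pos"])
t0=cv2.imread("pics/top0.png")[:,:,::-1]
for n,im in(("before",t0),("after",T["image"])):
    for st,ce,m in blobs(im,(100,100,30),(125,255,255),(262,205,290,250),6): 
        xs=np.nonzero(m)[1]; print(n,"pad",st,ce)
    for st,ce,_ in blobs(im,(100,120,130),(125,255,255),(226,200,262,240),100): print(n,"cap",st,ce)
    for st,ce,_ in blobs(im,(0,120,60),(8,255,255),(290,195,345,260),4): print(n,"red",st,ce)
    g=im[221,262:285].astype(int); print(g[:,2]-g[:,0])
for st,ce,_ in blobs(S["image"],(0,120,60),(8,255,255),(290,190,332,245),4): print("side red",st,ce)
cv2.imwrite("pics/t3c.png",cv2.resize(T["image"][185:275,210:340,::-1],None,fx=6,fy=6,interpolation=cv2.INTER_CUBIC))
```

```text
21.8167 [ 171.5793427  -566.57135606  123.1278419 ]
before pad [268 215   3  21  55] [268.91 224.55]
before cap [230 206  26  26 449] [242.36 218.69]
before red [302 198   6   6  28] [304.43 200.96]
[ -4 -20  -6   4   1   3  76  76  56  13   0  -1   1   2   2   2   1   0
  -9 -10  -9 -10  -9]
after pad [266 216   3  20  41] [266.54 225.29]
after cap [229 206  26  26 446] [241.4  218.65]
after red [314 221   7   6  32] [316.69 223.44]
[-19 -10 -17  16  79  75  23   0  -1   2   1   2   1   0  -9  -9 -10  -9
  -9   0   3   4   4]
side red [301 210   6  17  89] [303.54 217.8 ]
```

View pics/t3c.png

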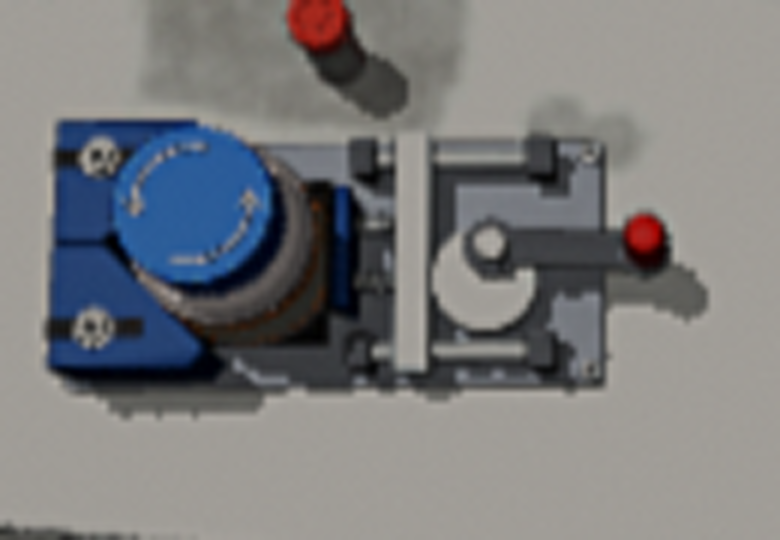

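The pad moved 2.5 px, about 6.2 mm, so the block setting is about 2.2 mm. The cap shifted 2.1 mm and is seated. The knob at (317, 223) px confirms q of about 1.29, which puts the pad push at about 4 mm. I'll nudge about 0.19 rad more.

Run:
```python
from rig import env,sensors,gripper_open,close_gripper,eyes
from h import *
def qk(p): return (XH+np.deg2rad(255)-np.arctan2(p[1]-PIV[1],p[0]-PIV[0])+np.pi)%(2*np.pi)-np.pi
q=sensors.state()["q"].copy(); q[0]+=0.75; env.move_joints(q)
p0=[516.2,-301.5]
print(env.servo_line([*p0,69+DZ],rate=110,guard=8))
close_gripper(20); s=sensors.state(); print("gap",s["finger_gap"],s["eef_pos"],qk(s["eef_pos"]),s["force"],s["time"])
for q in (1.4,1.48,1.52,1.56,1.6):
    env.servo_line([*(PIV+(knob(q)-PIV)*64/62),69+DZ],rate=50); s=sensors.state(); a=qk(s["eef_pos"]); print(q,a,s["force"])
    if a>1.465: break
gripper_open(); p=sensors.state()["eef_pos"]; env.servo_line([p[0],p[1],130],rate=200)
q=sensors.state()["q"].copy(); q[0]-=0.75; env.move_joints(q)
T=eyes.read_camera("top"); im=T["image"]; print(sensors.state()["time"])
for st,ce,m in blobs(im,(100,100,30),(125,255,255),(262,205,290,250),6): print("pad",st,ce)
for st,ce,_ in blobs(im,(100,120,130),(125,255,255),(226,200,262,240),100): print("cap",st,ce,plane(T,ce,153))
for st,ce,_ in blobs(im,(0,120,60),(8,255,255),(290,195,345,260),4): print("red",st,ce,plane(T,ce,91),plane(T,(316.69,223.44),91),plane(T,(304.43,200.96),91))
g=im[221,262:285].astype(int); print(g[:,2]-g[:,0])
```

```text
False
gap 17.525499590537084 [ 516.18567306 -301.51566087   38.19205188] 1.2897186186462477 [ 0.60816757  0.10326181 -0.82732086] 25.5
1.4 1.3539559160412598 [12.06204499 -1.67571042 -8.55256782]
1.48 1.4220052986172824 [ 14.11631836  -2.76841389 -10.18683002]
1.52 1.4559389678270467 [14.97172806 -2.2601051  -9.78157375]
1.56 1.4930223188863252 [15.17571394 -2.95986989 -9.88941857]
30.0083
pad [266 216   3  20  41] [266.54 225.29]
cap [229 206  26  26 448] [241.38 218.63] [ 497.45677888 -135.28165913  153.        ]
red [313 226   7   7  35] [316.11 229.06] [ 499.15964986 -298.35234124   91.        ] [ 512.40509872 -298.43683287   91.        ] [ 562.93824177 -264.63718538   91.        ]
[-19 -11 -17  15  79  75  21  -1   0  -1   2   1   0 -10  -9  -8 -10  -9
   1   3   5   5   5]
```

The pad stayed at column 266.5, so it is firmly seated, and the push is now about 6 mm (q about 1.49). Next is the cap.

Run:
```python
from rig import env,sensors,gripper_open,close_gripper,solver
from h import *
C=[499.,-136.5]; a0=-100
p=sensors.state()["eef_pos"]; env.servo_line([p[0],p[1],215],rate=250)
env.reach([*C,190],down(a0)); s=sensors.state(); print(s["eef_pos"],s["q"].round(2),s["time"])
h=env.servo_line([*C,132+DZ],rate=100,guard=6); s=sensors.state(); print(h,s["eef_pos"],s["force"],s["time"])
if not h:
    close_gripper(50); s=sensors.state(); print("gap",s["finger_gap"],s["grip_force"],s["eef_pos"],s["force"],s["torque"],s["time"])
```

```text
[ 498.81399785 -136.85472298  189.72250595] [-0.49 -0.08  1.89 -0.    1.33  1.26] 32.6583
False [ 499.5886929  -136.80741051  101.97391048] [-0.18575661 -0.64943807  0.31659876] 33.7
gap 57.99804188429107 50.00275770609733 [ 499.12095685 -134.96833063  101.52394638] [-0.82120937  4.87533172  3.26521264] [1.20675581 0.23190594 0.07182732] 34.3417
```

```bash
cat > turn.py <<'E'
from rig import env,sensors,gripper_open,close_gripper,solver
from h import *
def rep(n):
    s=sensors.state(); R=Ro.from_rotvec(s["ee_rot"]).as_matrix(); a=np.degrees(np.arctan2(R[1,1],R[0,1]))
    print(n,"a %.1f"%a,s["eef_pos"].round(1),"F",s["force"].round(1),"T",np.round(s["torque"],2),"gap %.1f t %.2f"%(s["finger_gap"],s["time"])); return s
E
python3 - <<'E'
from turn import *
C=[499.,-135.]
close_gripper(60); s=rep("grip")
h=env.servo_line([*C,88+DZ+30],rate=15) if False else env.servo_line([*C,132+DZ-14],rate=20,guard=17); print(h); s=rep("pressed"); 
j=s["q"].copy()
env.move_joints(j-[0,0,0,0,0,.33]); rep("turn .33")
z=sensors.state()["eef_pos"][2]
h=env.servo_line([*C,z-10],rate=20,guard=8); print(h); rep("press2")
E
```

```text
grip a -100.0 [ 499.1 -135.   101.6] F [-0.5  5.9  3.6] T [ 1.18  0.25 -0.03] gap 58.3 t 34.56
True
pressed a -99.9 [ 499.5 -134.6   94.7] F [-4.3  2.3  8. ] T [0.37 0.79 0.07] gap 58.1 t 35.08
turn .33 a -81.0 [ 499.6 -134.3   96.1] F [-3.8  2.7  7.8] T [0.61 0.92 0.01] gap 58.3 t 35.49
True
press2 a -81.0 [ 499.6 -134.2   95.1] F [-3.7  2.3 10.7] T [ 0.34  0.91 -0.02] gap 58.2 t 35.77
```

Run:
```python
from turn import *
for z in np.arange(93,80,-1.5):
    env.servo_line([499.,-135.,z],rate=30); s=rep("cmd %.1f"%z)
    if s["force"][2]>21: break
```

```text
cmd 93.0 a -81.0 [ 499.5 -134.3   94.7] F [-3.   5.9 10.7] T [ 1.02  0.85 -0.05] gap 58.0 t 36.02
cmd 91.5 a -81.0 [ 499.7 -134.3   94.4] F [-6.7  6.7 17. ] T [ 1.2   1.35 -0.  ] gap 57.9 t 36.27
cmd 90.0 a -81.0 [ 499.8 -134.4   94.3] F [-10.1   7.8  25.2] T [ 1.56  2.14 -0.04] gap 58.3 t 36.52
```

Run:
```python
from turn import *
for a in range(-71,-20,10):
    env.move_joints(solver.ik([499.3,-134.8,90.5],down(a))); s=rep("cmd %d"%a)
```

```text
cmd -71 a -71.0 [ 500.7 -134.    94.3] F [-5.3  8.3 21.1] T [ 1.56  1.38 -0.07] gap 58.4 t 36.80
cmd -61 a -61.0 [ 501.  -133.5   94.3] F [-4.6  8.9 20.6] T [ 1.88  1.21 -0.03] gap 58.1 t 37.09
cmd -51 a -51.0 [ 500.8 -133.3   94.3] F [-5.8 10.5 20.4] T [ 2.05  1.32 -0.07] gap 58.2 t 37.38
cmd -41 a -41.0 [ 500.5 -133.2   94.3] F [-7.2 10.4 22.5] T [ 1.98  1.52 -0.06] gap 58.0 t 37.67
cmd -31 a -31.0 [ 500.1 -133.4   94.3] F [-8.   9.3 22.5] T [ 1.89  1.73 -0.06] gap 58.0 t 37.97
cmd -21 a -21.0 [ 499.9 -133.8   94.3] F [-9.2  8.7 23.3] T [ 1.6   1.94 -0.08] gap 57.9 t 38.26
```

Run:
```python
from turn import *
env.servo_line([499.5,-134.6,101.5],rate=40); rep("up1")
h=env.servo_line([499.5,-134.6,111],rate=40,guard=8); print(h); rep("up2")
```

```text
up1 a -21.0 [ 499.3 -134.3  101.6] F [-2.4  3.3  4.5] T [ 0.63  0.6  -0.04] gap 57.9 t 38.68
False
up2 a -21.0 [ 499.2 -134.4  110.9] F [-1.1  3.9  1. ] T [ 0.63  0.55 -0.03] gap 58.2 t 39.08
```

Run:
```python
from turn import *
from rig import eyes
env.servo_line([499.5,-134.6,160],rate=120); s=rep("lifted")
env.servo_line([483,-440,150],rate=200); rep("over dish")
S=eyes.read_camera("side"); T=eyes.read_camera("top")
s0=cv2.imread("pics/side0.png")[:,:,::-1]
for n,im in(("s0",s0),("now",S["image"])):
    for st,ce,_ in blobs(im,(100,120,50),(125,255,255),(240,60,345,215),20): print(n,"blue",st,ce)
print("expect cap centre px",px(S,[481.2,-441,153-37/2+48]))
t0=cv2.imread("pics/top0.png")[:,:,::-1]
for st,ce,_ in blobs(T["image"],(0,120,60),(8,255,255),(250,180,345,260),10): print("top red",st,ce)
```

```text
lifted a -21.0 [ 499.5 -134.8  159.8] F [ 0.4 -0.3 -0.2] T [-0.09  0.12 -0.03] gap 58.1 t 39.63
over dish a -20.9 [ 483.2 -439.2  150. ] F [ 0.8  0.8 -0.2] T [-0.02  0.08  0.01] gap 58.4 t 41.32
s0 blue [294 156  21  20 350] [304.   165.55]
s0 blue [287 180   3   8  22] [287.91 183.5 ]
s0 blue [296 201  17   6  89] [303.82 203.17]
now blue [264 180  30  35 718] [278.21 200.27]
now blue [303 199  10   6  53] [307.53 201.64]
expect cap centre px [278.03118939 201.52852198]
top red [258 183  10  10  85] [262.55 187.65]
top red [313 226   7   6  28] [315.75 228.5 ]
```

Run:
```python
from turn import *
from rig import eyes
env.servo_line([483,-440,5],rate=120); rep("low")
h=env.servo_line([483,-440,-14],rate=20,guard=3); print(h); s=rep("placed")
```

```text
low a -21.0 [ 483.6 -440.7    6.1] F [ 0.9 -0.4 -1.2] T [-0.09  0.08 -0.06] gap 57.8 t 42.77
True
placed a -21.0 [ 482.9 -439.9   -9.6] F [-1.2  0.4  4.8] T [ 0.07  0.07 -0.02] gap 57.8 t 43.48
```

Contact came at -9.6, as predicted (-9.4). Next I release, retreat and check.

Run:
```python
from turn import *
from rig import eyes
gripper_open(); rep("open")
env.servo_line([483,-440,120],rate=120)
q=sensors.state()["q"].copy(); q[0]+=0.45; q[1]-=.25; env.move_joints(q) if False else env.reach([330,-270,220],down(-21))
T=eyes.read_camera("top"); S=eyes.read_camera("side"); rep("away")
im=T["image"]
for st,ce,_ in blobs(im,(100,120,130),(125,255,255),(330,200,420,290),50): print("cap",st,ce,plane(T,ce,42))
for st,ce,_ in blobs(im,(0,120,60),(8,255,255),(250,180,380,260),10): print("red",st,ce)
for st,ce,_ in blobs(im,(80,80,30),(99,255,255),(370,170,420,220)): print("teal",st,ce)
h=cv2.cvtColor(im[205:290,335:410],cv2.COLOR_RGB2GRAY); print(cv2.HoughCircles(cv2.GaussianBlur(h,(3,3),0),cv2.HOUGH_GRADIENT_ALT,1,20,param1=120,param2=.5,minRadius=20,maxRadius=32))
a=cv2.resize(im[175:275,225:435,::-1],(800,380),interpolation=cv2.INTER_CUBIC)
b=cv2.resize(S["image"][150:310,240:360,::-1],(165,220)); c=np.zeros((220,800,3),np.uint8); c[:,:165]=b
cv2.imwrite("pics/end.png",np.vstack([a,c]))
```

```text
open a -21.0 [ 482.3 -439.1  -10.5] F [ 0.1 -1.2 -0.4] T [-0.02  0.08  0.  ] gap 94.1 t 44.21
away a -21.0 [ 330.3 -270.5  219.6] F [ 0.3 -0.7  1.1] T [-0.08  0.1  -0.01] gap 93.5 t 46.52
cap [364 234  23  23 378] [375.03 244.92] [ 481.33075034 -442.95302808   42.        ]
red [258 183  10  10  85] [262.47 187.55]
red [351 192  10  10  85] [355.53 196.65]
red [313 226   7   7  35] [316.11 229.06]
teal [385 186  18  17 235] [393.78 194.29]
[[[37.       41.       22.731398]]]
```

View pics/end.png

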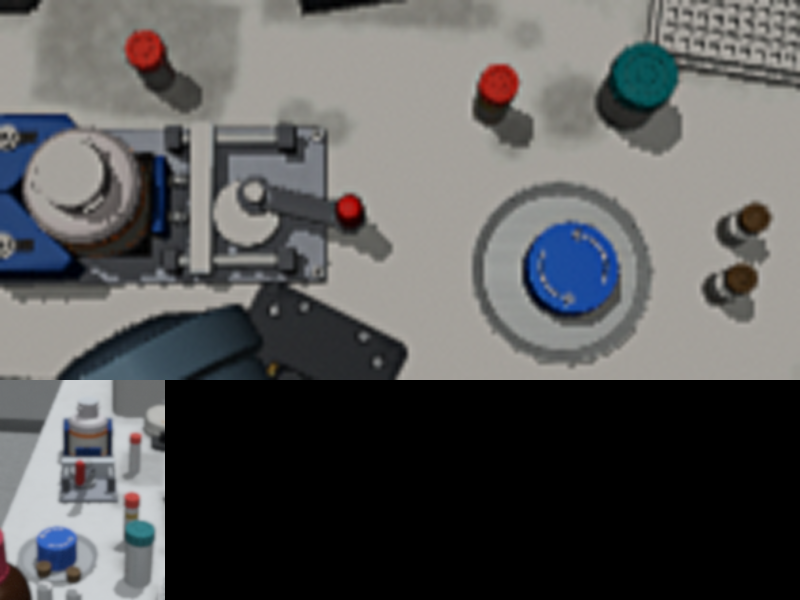

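The jar is open and clamped. The cap lies flat and upright within about 3 mm of the dish centre, at (375, 245) px against (372, 246). The lever is where I left it and the bottles and vials haven't moved.

```bash
python3 -c "
from rig import job
print(job.job_done())"
```

```text
the job is handed in; nothing more can be done
None
```

I handed the job in at about 47 s: the jar is clamped (pad in about 6 mm, estimated from lever angle and images), and the cap lies flat, right way up, about 3 mm off the dish centre, with the bottles and vials undisturbed.

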